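# Sweep the jaggery cakes into the tray and shut it

### The arm

A 6-joint arm with a two-finger parallel gripper is mounted at the origin on the work surface. World frame = base frame: x ahead of the robot, y to its left, z up, the work surface at z = 0. Lengths are in m, angles in rad, forces in N, time in s.
With the tool pointing down it reaches from about 0.275 to 0.825 m from the base axis. Payload 5.2 kg.
Tool frame: the origin (TCP) lies at the very end of the fingers, on their centre line; the grasp point (between the pads) lies 19 mm behind it; z points along the fingers, y is the direction in which the jaws open and shut (so a half turn about z gives the same grasp; the last joint's range is limited). The gripper opens to 93 mm and grips with 3 to 60 N. Pads are 15 mm wide; open, the fingers measure 128 mm over their backs; the gripper's body (75 mm by 188 mm) begins 65 mm behind the grasp point.
Start: joints at [-1.45, 0.259, 1.535, -0, 1.348, -0.203], TCP at [0.175, -0.521, 0.219] pointing down, gripper open.
Joint ranges: [-3.14, 3.14], [-0.91, 2.08], [0.19, 2.58], [-1.22, 4.36], [0.22, 2.71], [-3.12, 3.12]. Speed limits (rad/s): [2.57, 2.57, 3.14, 3.14, 3.14, 3.14].

### API

Orientations are given as a rotation vector (axis times angle).
In Python, from cell import manip gives the robot as it stands.
- The arm moves only by the shell command python3 -m crank 'ROWS' [FORCE]. ROWS is JSON, a list of rows, each a list of 5 numbers: the shift along the tool's x, y, z in cm, then the turn about the tool's z in rad, then the opening, from 0 (shut) to 1 (fully open). A call has 1 to 20 rows; each row is the pose to reach, as a shift and turn from the pose commanded when the call began, along the tool's axes at that moment; what a row does not reach only later rows make up. A row lasts 1/12 s, in which the tool goes at most 41.7 mm and 7.16 degrees, less where a joint would pass 70% of its speed; a pose out of reach is approached as far as the arm can. A call with a gripper value outside its range is refused whole. The fingers move at their own pace and stop on an object; FORCE is the grip in N (left out, the last holds). Time passes only in rows, so rows that repeat a pose let the fingers close. It gives the time, the measured TCP pose, the force and the opening at its end, in the units of the state.
- manip.read_state(): the state, without advancing time (a new reading comes with each control period).
- manip.get_image(name): name is "scene" or "top" or "wrist"; returns a dict with "img" (480x640x3 uint8, red, green, blue), "range_z" (480x640 float32, m along the optical axis (not along the pixel's ray), 0 where there is no reading), "fx", "fy", "cx", "cy" (pixels), "k1" (the pictures are not rectified: a ray, as slopes to the right and down, at radius r is drawn at 1 + k1 r^2 times it, then the intrinsics apply), "position" and "rotation" of the camera in the world; the wrist camera has in their place "T_tool_cam" (4x4, takes a point from camera to tool coordinates, whose origin is the TCP and whose axes are the flange's). Camera axes: x right, y down, z forward; pixel columns grow to the right and rows downward; lengths in m; the calibration is good to about 2 mm. A picture is of the moment at which its call begins: read the wrist's pose just before it.
- manip.close_job(): hands the job in, once; it reports no verdict.
Trained networks look in a picture, given as the dict that the camera call returned (one of the last four; its "shot" number tells which), for a name from the list of things; names that differ only in an ending like _2 or _b are one class to them, and where a whole thing is asked for, a point or a joint stands for the part that bears it (a point fixed in the world has none). Each returns a list of dicts, best first, with "score" (0 to 1); they miss things now and then, are a little off and sometimes report something else, mostly with a low value. They report only what shows in the picture. A call takes as long as a camera call. They do not tell look-alikes from the thing itself.
- manip.spot_in(picture, name): "rect" ([left, top, width, height] in pixels, round what is visible of it).
- manip.spot_point(picture, name): "pixel" ([row, column] in pixels: a listed point, or the origin of a listed thing).
The state is a dict: "time": time; "joint_positions": joint angles; "qd": joint speeds; "effort": joint torques, N m; "eef_pos": TCP position; "eef_rot": TCP orientation; "contact_force": force on the tool from outside, world axes, zero at the start; "torque": the same for the moment, N m; "finger_gap": finger opening in m.
Only numpy, scipy, OpenCV 4.12 (cv2) and the standard library are available. Lean on these libraries where they do the work, as an engineer would, in place of code of your own. Each camera call takes 0.05 s, during which the arm holds its last target. There are 200 camera calls.

### The job

Sweep the three jaggery cakes with the fingertips across the granite slab and over its front edge so that they drop into the open wooden tray, then push the tray fully home under the platform with all three inside. Do not pick up or lift the cakes, and leave the mug, scoop and pot where they stand.

Things in the scene. Friction and masses are not known exactly. Their poses are not given: they have to be found in the camera images.
- platform: low terrazzo platform fixed to the worktop, 320 (x) by 300 (y) by 80 mm high, with a dark granite slab on it, slab top 100 mm above the worktop. Origin: centre of the platform's underside, at worktop height; z up. Its front face, where the tray slides out, looks along its own -x, 160 mm from the origin. The hollow for the tray is 262 mm wide, its roof 65 mm above the worktop
- slab_edge (a point): middle of the slab's front top edge, over which the cakes are swept (axes as platform: -x points out over the tray, y along the edge). It lies 164 mm from the platform's origin along -x, 4 mm proud of the front face. The slab is 310 (x, back from here) by 280 (y) by 20 mm, flat, without a rim
- tray (a joint): how far the wooden tray is pulled out from under the platform's front, m: 0 is fully home, with its front panel against the platform's front face; it stops at 0.17. It slides straight along the platform's x, stays where it is left, has no latch, and takes about 3 N to push
- tray_in (a point): centre of the tray's inner floor, 12 mm above the worktop (axes as platform). Inside the tray is 234 by 234 mm; the walls are 8 mm thick and end 34 mm above this floor. Only the part in front of the platform is open from above
- tray_front (a point): middle of the outer face of the tray's front panel, 45 mm above the worktop (axes as platform; -x points away from the platform). The panel is wood, 296 mm wide (along y), 20 mm thick, from 4 to 68 mm above the worktop; pushing it along +x shuts the tray
- cake1: one of three alike brown jaggery cakes lying flat on the slab, round, 48 mm across and 20 mm tall, upright sides for the lowest 11 mm, domed above, about 30 g. Origin: centre of its underside, z up
- cake2: one of three alike brown jaggery cakes lying flat on the slab, round, 48 mm across and 20 mm tall, upright sides for the lowest 11 mm, domed above, about 30 g. Origin: centre of its underside, z up
- cake3: one of three alike brown jaggery cakes lying flat on the slab, round, 48 mm across and 20 mm tall, upright sides for the lowest 11 mm, domed above, about 30 g. Origin: centre of its underside, z up
- cake1_center (a point): point on cake 1's axis 10 mm above its underside: the middle of the cake
- cake2_center (a point): point on cake 2's axis 10 mm above its underside: the middle of the cake
- cake3_center (a point): point on cake 3's axis 10 mm above its underside: the middle of the cake
- mug: orange plastic mug, 72 mm across, 80 mm tall, with a handle at its +y, standing on the rear part of the slab behind the cakes; to be left alone. Origin: centre of its underside
- scoop: aluminium scoop lying on the worktop beside the platform: pan 85 by 60 by 34 mm and a round handle 100 mm long along its -x; to be left alone. Origin: underside, where the pan meets the handle
- pot: black ceramic pot with its lid on, 150 mm across, 146 mm tall with the lid's knob, standing on the worktop behind the platform; to be left alone. Origin: centre of its underside
Things that resemble listed ones, but are neither listed nor needed, are in the scene too. Leave any blue or red look-alike of the cake2 alone. What is shaped like the cake3 but red is not meant.

How it is judged:
On the way, in this order (a step that is already met when the one before it is completed fails the run):
1. all three cakes lie in the tray while it is still pulled out (x of cake1_center in the frame of tray_in between -0.117 and 0.117 m and y of cake1_center in the frame of tray_in between -0.117 and 0.117 m and z of cake1_center in the frame of tray_in between 0 and 0.045 m and x of cake2_center in the frame of tray_in between -0.117 and 0.117 m and y of cake2_center in the frame of tray_in between -0.117 and 0.117 m and z of cake2_center in the frame of tray_in between 0 and 0.045 m and x of cake3_center in the frame of tray_in between -0.117 and 0.117 m and y of cake3_center in the frame of tray_in between -0.117 and 0.117 m and z of cake3_center in the frame of tray_in between 0 and 0.045 m and value of joint tray above 0.08 m), for 0.2 s.
2. the tray is pushed home (value of joint tray below 0.008 m), for 0.2 s.
At the end, for the whole second after the job is handed in: the tray is home (less than 8 mm open) and the middles of all three cakes are within the tray's inner walls and less than 45 mm above its floor, at rest; mug, scoop and pot upright and within 25 mm of where they stood (x of cake1_center in the frame of tray_in between -0.117 and 0.117 m and y of cake1_center in the frame of tray_in between -0.117 and 0.117 m and z of cake1_center in the frame of tray_in between 0 and 0.045 m and x of cake2_center in the frame of tray_in between -0.117 and 0.117 m and y of cake2_center in the frame of tray_in between -0.117 and 0.117 m and z of cake2_center in the frame of tray_in between 0 and 0.045 m and x of cake3_center in the frame of tray_in between -0.117 and 0.117 m and y of cake3_center in the frame of tray_in between -0.117 and 0.117 m and z of cake3_center in the frame of tray_in between 0 and 0.045 m and linear speed of each of cake1, cake2, cake3 below 0.02 m/s and distance of each of mug, scoop, pot from where it was at the start of the episode below 0.025 m and value of joint tray below 0.008 m); the robot touches nothing.
It fails at once if a cake is lifted: its middle is over 20 mm higher than when lying on the slab (height (world z) of any of cake1_center, cake2_center, cake3_center above 0.13 m).
It fails at once if the mug is disturbed: moved over 25 mm or tilted (distance of mug from where it was at the start of the episode above 0.025 m or angle between mug's own z axis and vertical above 0.3 rad).
It fails at once if the scoop is disturbed: moved over 25 mm or tilted (distance of scoop from where it was at the start of the episode above 0.025 m or angle between scoop's own z axis and vertical above 0.3 rad).
It fails at once if the pot is disturbed: moved over 25 mm or tilted (distance of pot from where it was at the start of the episode above 0.025 m or angle between pot's own z axis and vertical above 0.3 rad).
It also fails if it takes over 67 s, if anything falls off the work surface, if the arm or the gripper's body presses on something with over 40 N, if the wrist force passes 120 N, or if a joint passes its speed limit or range.

## Working session

There is one attempt and no reset: what is moved stays moved. The work goes in short steps, Python scripts to look and compute and a shell command to move; the robot and the scene stay as the last step left them, time stands still between calls to the robot, and variables do not carry over. Pictures are saved under pics/ and viewed, about 8 in all and at most 12, crops included, and the job is handed in when it is done.

```bash
mkdir -p pics
cat > h.py <<'E'
import numpy as np, cv2
from cell import manip
from scipy.spatial.transform import Rotation as R
def pose(p):
    if 'position' in p:
        r=np.array(p['rotation']); 
        if r.shape!=(3,3): r=R.from_rotvec(r).as_matrix() if r.size==3 else R.from_quat(r).as_matrix()
        return r,np.array(p['position'])
    s=p['state']; Rt=R.from_rotvec(s['eef_rot']).as_matrix(); T=np.array(p['T_tool_cam'])
    return Rt@T[:3,:3], Rt@T[:3,3]+np.array(s['eef_pos'])
def shot(n):
    s=manip.read_state(); p=manip.get_image(n); p['state']=s; return p
def ray(p,row,col):
    K=np.array([[p['fx'],0,p['cx']],[0,p['fy'],p['cy']],[0,0,1.]])
    u=cv2.undistortPoints(np.array([[[col,row]]],float),K,np.array([p['k1'],0,0,0.]))[0,0]
    return np.array([u[0],u[1],1.])
def atz(p,row,col,z):
    r,t=pose(p); d=r@ray(p,row,col); return t+d*(z-t[2])/d[2]
def atd(p,row,col):
    r,t=pose(p); z=np.median(p['range_z'][int(row)-1:int(row)+2,int(col)-1:int(col)+2]); return t+r@ray(p,row,col)*z
def save(p,n): cv2.imwrite('pics/'+n,p['img'][:,:,::-1])
E
python3 - <<'E'
from h import *
np.set_printoptions(precision=3,suppress=True)
print(manip.read_state())
for n in ['top','scene']:
    p=shot(n); save(p,n+'1.png'); print(n,p['position'],np.array(p['rotation']).tolist(),p['k1'])
    for q in ['cake1_center','slab_edge','tray_in','tray_front','mug','scoop','pot','platform']:
        try:
            for d in manip.spot_point(p,q)[:6]:
                print(q,round(d['score'],2),np.round(d['pixel'],1),atd(p,*d['pixel']))
        except Exception as e: print(q,e)
E
```

```text
{'time': 0.0, 'joint_positions': array([-1.45 ,  0.259,  1.536, -0.   ,  1.348, -0.203]), 'qd': array([-0.001,  0.001, -0.   , -0.001, -0.001,  0.001]), 'effort': array([  0.001, -43.731, -28.4  ,   0.072,   0.041,  -0.   ]), 'eef_pos': array([ 0.175, -0.521,  0.218]), 'eef_rot': array([-3.099, -0.506, -0.   ]), 'contact_force': array([ 0.201,  0.133, -0.261]), 'torque': array([-0.006,  0.022, -0.007]), 'finger_gap': 0.09306220464979298}
top [0.459 0.156 0.965] [-2.137031081803471, 2.158289510246817, -0.12680225540281617] -0.17415967554593995
cake1_center 0.82 [197.4 396.7] [0.623 0.055 0.12 ]
cake1_center 0.53 [137.9 415.3] [0.748 0.006 0.004]
slab_edge 0.62 [248.  476.2] [ 0.558 -0.088  0.012]
tray_front 0.62 [255.4 549.5] [ 0.539 -0.191  0.068]
mug 0.7 [286.7 293.2] [0.495 0.208 0.106]
scoop 0.98 [137.9 414.6] [0.748 0.007 0.004]
scene [0.99  0.019 0.871] [-2.1670937234960914, -1.591049673658307, 0.41602559592551697] -0.1278876870114441
cake1_center 0.84 [275.5 280. ] [0.624 0.056 0.12 ]
cake1_center 0.69 [281.1 218.7] [ 0.592 -0.051  0.099]
cake1_center 0.67 [265. 297.] [0.603 0.092 0.1  ]
slab_edge 0.77 [261.9 211.5] [ 0.549 -0.056  0.097]
slab_edge 0.54 [207.1 340.8] [0.528 0.199 0.133]
tray_in 0.9 [279.9 216.1] [ 0.589 -0.055  0.1  ]
tray_in 0.51 [205.2 339.1] [0.527 0.196 0.14 ]
tray_front 0.79 [292.6 143.5] [ 0.558 -0.194  0.068]
mug 0.88 [206.6 339.7] [0.528 0.197 0.137]
scoop 0.71 [368.6 278. ] [0.749 0.009 0.002]
platform 0.72 [265.  298.7] [0.604 0.095 0.1  ]
```

View pics/top1.png

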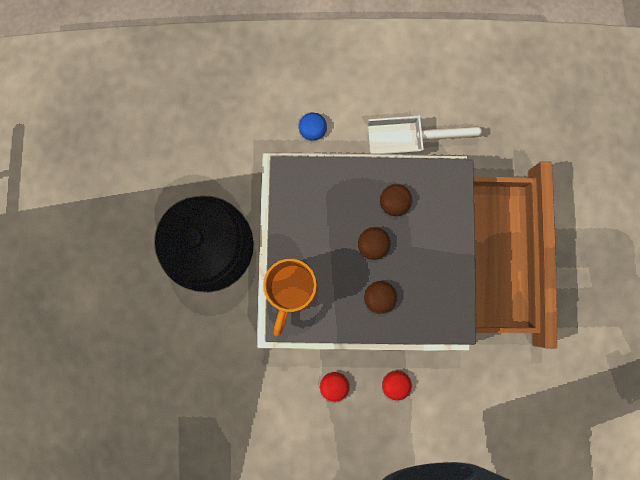

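View pics/scene1.png

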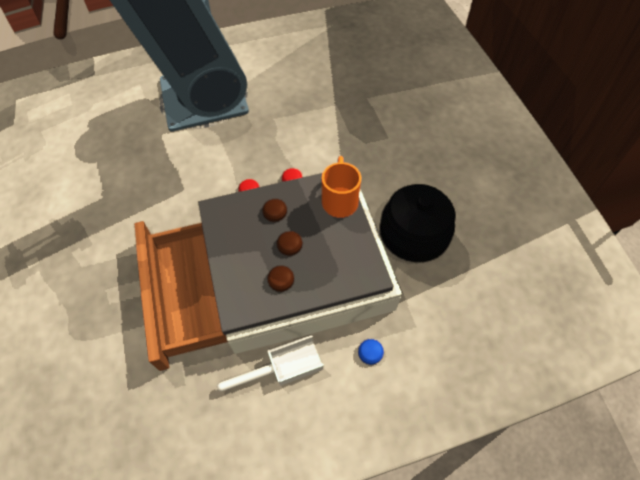

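Top view: the brown cakes are on the slab at (row, col) (199,396), (243,374) and (297,380). Possible confusions are blue (126,312), red (387,334) and red (385,397). All three lie off the slab on the worktop and are the wrong colour, so I choose the three brown ones. The slab front edge is at column ~474, with the open tray to its right and the mug at (285,290).

Run:
```python
from h import *
np.set_printoptions(precision=4,suppress=True)
p=shot('top'); img=p['img']
hsv=cv2.cvtColor(img,cv2.COLOR_RGB2HSV)
c=img[140:360,260:475]; cv2.imwrite('pics/crop1.png',cv2.resize(c[:,:,::-1],None,fx=2.5,fy=2.5))
m=((hsv[...,1]>110)&(hsv[...,0]<18)).astype(np.uint8); m[:, :335]=0; m[:,465:]=0; m[:160]=0;m[345:]=0
n,l,s,ce=cv2.connectedComponentsWithStats(m)
# slab corners via dark grey mask at height .1
r,t=pose(p)
g=((img.max(2)<125)&(hsv[...,1]<40)).astype(np.uint8); g[:,:255]=0;g[:140]=0;g[355:]=0;g[:,485:]=0
cn,_=cv2.findContours(cv2.morphologyEx(g|m,cv2.MORPH_CLOSE,np.ones((9,9))),cv2.RETR_EXTERNAL,cv2.CHAIN_APPROX_NONE)
big=max(cn,key=cv2.contourArea)
# front edge: for rows, last slab column via gradient
pts=[]
gray=cv2.cvtColor(img,cv2.COLOR_RGB2GRAY).astype(int)
for row in range(190,325,5):
    sat=img[row,460:490,0].astype(int)-img[row,460:490,2]
    col=460+np.argmax(sat>40); pts.append(atz(p,row,col-.5,.1))
pts=np.array(pts); vx,vy,x0,y0=cv2.fitLine(pts[:,:2].astype(np.float32),cv2.DIST_HUBER,0,.001,.001).ravel()
print('edge pts',pts[0],pts[-1],'dir',vx,vy)
# side edges (rows) at several cols
for col in (330,380,440):
    print('side',[atz(p,y,col,.1)[:2] for y in (157,345)])
ed=np.array([vx,vy]); ed=ed*np.sign(ed[0])   # platform +-y
nx=np.array([-ed[1],ed[0]]); nx*=np.sign(nx[1])  # platform +x ~ world +y
print('plat x dir',nx,'angle',np.arctan2(nx[1],nx[0]))
for i in range(1,n):
    if s[i,4]>300:
        w=atz(p,ce[i,1],ce[i,0],.108)[:2]; print('cake',ce[i],s[i],w,'behind edge',(w-[x0,y0])@nx,'along',(w-[x0,y0])@ed)
for nm,px in dict(mugrim_r=(285,316),mug_c=(286,291)).items():
    w=atz(p,*px,.18)[:2]; print(nm,w,(w-[x0,y0])@nx,(w-[x0,y0])@ed)
for nm,px,z in (('panel_out',(255,554),.068),('panel_in',(255,541),.068),('pan_top',(162,552),.068),('pan_bot',(347,556),.068)):
    w=atz(p,*px,z)[:2]; print(nm,w,(w-[x0,y0])@nx,(w-[x0,y0])@ed)
print('edge0',x0,y0)
s=manip.read_state();print(R.from_rotvec(s['eef_rot']).as_matrix())
```

```text
edge pts [ 0.6374 -0.0652  0.1   ] [ 0.4424 -0.0605  0.1   ] dir 0.9997688 -0.021503784
side [array([0.6902, 0.1516]), array([0.4095, 0.1547])]
side [array([0.6895, 0.0758]), array([0.4086, 0.0817])]
side [array([ 0.689, -0.016]), array([ 0.4069, -0.0065])]
plat x dir [0.0215 0.9998] angle 1.5492909
cake [395.4524 199.7031] [380 184  32  32 778] [0.6219 0.0552] behind edge 0.11962271378300691 along 0.08901083731928366
cake [373.6072 242.9554] [358 227  32  33 807] [0.5576 0.0891] behind edge 0.1521281403947673 along 0.024041876021797477
cake [380.0829 296.875 ] [364 281  33  32 808] [0.4786 0.0811] behind edge 0.14248506741733982 along -0.05479698863278327
mugrim_r [0.4937 0.1727] 0.23432183346559116 -0.041614550466266886
mug_c [0.4927 0.2061] 0.26768840406828875 -0.04337642175615937
panel_out [ 0.5397 -0.1988] -0.13609637312896214 0.012359544918048032
panel_in [ 0.5401 -0.1774] -0.1146185580482608 0.01223415552470527
pan_top [ 0.6896 -0.2058] -0.13981060509731894 0.16237941322592056
pan_bot [ 0.3964 -0.1959] -0.13622477548676656 -0.13098058833551326
edge0 0.53030723 -0.06250579
[[ 0.948   0.3182 -0.    ]
 [ 0.3182 -0.948  -0.0001]
 [-0.      0.0001 -1.    ]]
```

View pics/crop1.png

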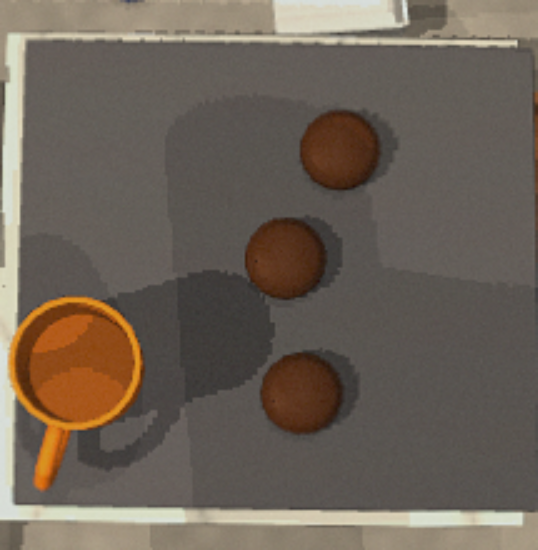

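The crop confirms three brown cakes on the slab, with the mug ~65 mm behind the nearest cake (crop (392,300)). The tray is open ~120 mm. Next I move above the point behind cake A, turning so the jaws lie parallel to the edge.

```bash
python3 -m crank '[[62.3,-44.7,0,-1.226,0.3],[62.3,-44.7,0,-1.226,0.3],[62.3,-44.7,0,-1.226,0.3],[62.3,-44.7,0,-1.226,0.3],[62.3,-44.7,0,-1.226,0.3],[62.3,-44.7,0,-1.226,0.3],[62.3,-44.7,0,-1.226,0.3],[62.3,-44.7,0,-1.226,0.3],[62.3,-44.7,0,-1.226,0.3],[62.3,-44.7,0,-1.226,0.3],[62.3,-44.7,0,-1.226,0.3],[62.3,-44.7,0,-1.226,0.3],[62.3,-44.7,0,-1.226,0.3],[62.3,-44.7,0,-1.226,0.3],[62.3,-44.7,0,-1.226,0.3],[62.3,-44.7,0,-1.226,0.3],[62.3,-44.7,0,-1.226,0.3],[62.3,-44.7,0,-1.226,0.3],[62.3,-44.7,0,-1.226,0.3],[62.3,-44.7,0,-1.226,0.3]]' 10
cat > st.py <<'E'
from h import *
np.set_printoptions(precision=4,suppress=True)
O=np.array([.5303,-.0625]);ed=np.array([.99977,-.0215]);nx=np.array([.0215,.99977])
def st():
    s=manip.read_state(); M=R.from_rotvec(s['eef_rot']).as_matrix(); w=s['eef_pos'][:2]-O
    print('t %.2f'%s['time'],s['eef_pos'],'along %.4f behind %.4f'%(w@ed,w@nx),'F',s['contact_force'],'gap',s['finger_gap']); print('toolx.nx,ed',M[:2,0]@nx,M[:2,0]@ed, 'tooly',M[:,1]); return s
if __name__=='__main__': st()
E
python3 st.py
```

```text
time: 2.62
eef_pos: [0.6249, 0.1043, 0.2178]
eef_rot: [-2.24, -2.202, -0.002]
contact_force: [0.2, -0.6, -0.9]
finger_gap: 0.0277
t 2.62 [0.6249 0.1043 0.2178] along 0.0910 behind 0.1688 F [ 0.2304 -0.6346 -0.8765] gap 0.027734963166422603
toolx.nx,ed 0.9999894800658906 -0.004682411979213044 tooly [ 0.9999 -0.0168  0.0002]
```

Run:
```python
from st import *
p=shot('wrist'); st(); save(p,'w1.png')
hsv=cv2.cvtColor(p['img'],cv2.COLOR_RGB2HSV)
for d in manip.spot_in(p,'cake1'):
    l,t,w,h=d['rect']; q=atz(p,t+h/2,l+w/2,.108)[:2]; print(d['score'],d['rect'],q,'along',(q-O)@ed,'behind',(q-O)@nx)
```

```text
t 2.67 [0.6237 0.1022 0.2178] along 0.0899 behind 0.1667 F [-0.7489  0.2479 -1.2449] gap 0.027717354069413943
toolx.nx,ed 0.9999945536681002 -0.0036303012486406942 tooly [ 0.9998 -0.0179 -0.001 ]
0.93 [82.3, 234.9, 66.1, 70.1] [0.4782 0.0839] along -0.05526377201454435 behind 0.14525617574480845
0.9 [0.0, 142.2, 24.1, 52.3] [0.4126 0.1581] along -0.12239253844348945 behind 0.21800105988449228
0.86 [7.8, 249.5, 32.4, 45.6] [0.4072 0.0827] along -0.12624127616316094 behind 0.14253298641063658
0.8 [289.2, 269.3, 62.7, 66.2] [0.6241 0.0576] along 0.0911635245911441 behind 0.12206427994071914
0.68 [456.5, 95.9, 54.2, 58.6] [0.7326 0.1789] along 0.19708897949262258 behind 0.24571687796211358
0.64 [191.0, 224.7, 71.4, 65.7] [0.5594 0.092 ] along 0.025755141007964562 behind 0.1550772348041615
```

View pics/w1.png

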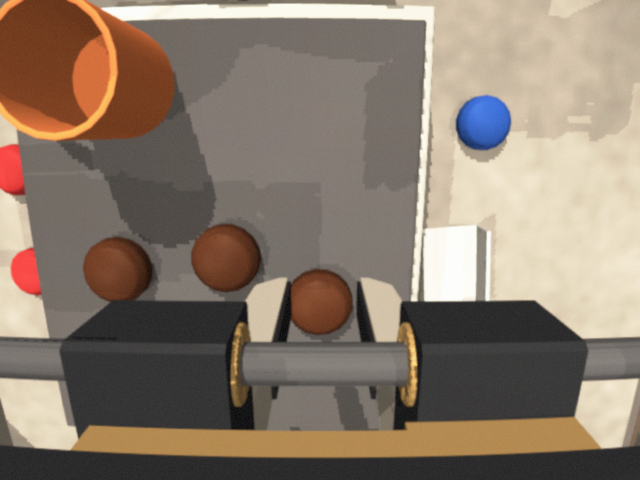

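The wrist view shows the cake between and below the fingers, at (302,320), with the others at (258,225) and (269,117). It agrees with the top view to 2–3 mm. I descend behind it now.

```bash
python3 -m crank '[[0.2,0,3,0,0.3],[0.2,0,6,0,0.3],[0.2,0,9,0,0.3],[0.2,0,10.5,0,0.3],[0.2,0,11.1,0,0.3],[0.2,0,11.1,0,0.3],[0.2,0,11.1,0,0.3]]' && python3 st.py
```

```text
time: 3.3
eef_pos: [0.6238, 0.1015, 0.1088]
eef_rot: [2.245, 2.196, 0.001]
contact_force: [0.1, 0.3, -0.0]
finger_gap: 0.028
t 3.30 [0.6238 0.1015 0.1088] along 0.0899 behind 0.1659 F [ 0.1174  0.2789 -0.0296] gap 0.027979879322204245
toolx.nx,ed 1.0000007808869988 0.0008430162219595941 tooly [ 0.9997 -0.0223  0.0012]
```

```bash
python3 -m crank '[[0,0,0.3,0,0.3],[-1,0,0.3,0,0.3],[-2,0,0.3,0,0.3],[-3,0,0.3,0,0.3],[-4,0,0.3,0,0.3],[-5,0,0.3,0,0.3],[-6,0,0.3,0,0.3],[-7,0,0.3,0,0.3],[-8,0,0.3,0,0.3],[-9,0,0.3,0,0.3],[-10,0,0.3,0,0.3],[-11,0,0.3,0,0.3],[-12,0,0.3,0,0.3],[-13,0,0.3,0,0.3],[-14,0,0.3,0,0.3],[-15,0,0.3,0,0.3],[-16,0,0.3,0,0.3],[-17,0,0.3,0,0.3],[-17.8,0,0.3,0,0.3],[-17.8,0,0.3,0,0.3]]' && python3 st.py
python3 - <<'E'
from h import *
p=shot('scene'); save(p,'s2.png'); 
cv2.imwrite('pics/s2c.png',cv2.resize(p['img'][150:400,110:420,::-1],None,fx=2,fy=2))
E
```

```text
time: 4.97
eef_pos: [0.6197, -0.0774, 0.1045]
eef_rot: [2.246, 2.196, -0.001]
contact_force: [-0.1, 0.1, -0.5]
finger_gap: 0.028
t 4.97 [ 0.6197 -0.0774  0.1045] along 0.0897 behind -0.0130 F [-0.1401  0.0738 -0.4815] gap 0.028043876144290363
toolx.nx,ed 1.0000003532426798 0.001073691685232188 tooly [ 0.9997 -0.0226 -0.0001]
```

View pics/s2c.png

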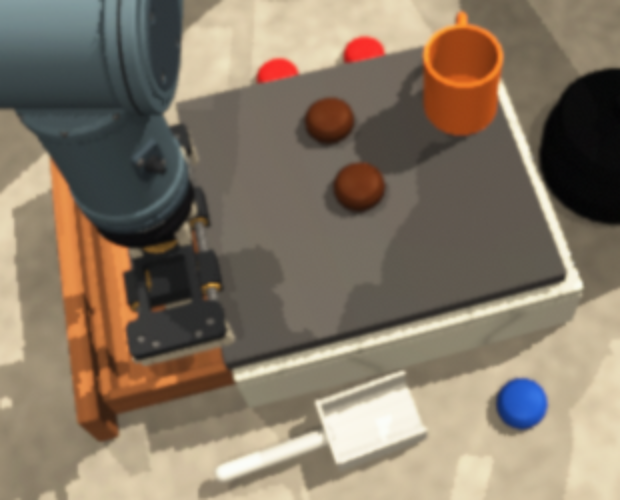

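Cake A is off the slab, hidden under the gripper. The cakes at crop (187,359) and (120,330) are undisturbed. Next is the middle cake.

```bash
python3 -m crank '[[0,0,-4,0,0.3],[0,0,-6,0,0.3],[4,-1.5,-6,0,0.3],[8,-3,-6,0,0.3],[12,-4.5,-6,0,0.3],[16,-6.5,-6,0,0.3],[20.6,-6.5,-6,0,0.3],[20.6,-6.5,-6,0,0.3],[20.6,-6.5,-6,0,0.3]]' && python3 st.py
python3 - <<'E'
from st import *
for n in ('wrist','top'):
  p=shot(n); save(p,n+'3.png')
  for d in manip.spot_in(p,'cake1'):
    l,t,w,h=d['rect']; q=atd(p,t+h/2,l+w/2); print(n,d['score'],np.round(d['rect']),q,'along',(q[:2]-O)@ed,'behind',(q[:2]-O)@nx)
E
```

```text
time: 5.77
eef_pos: [0.5583, 0.1354, 0.1649]
eef_rot: [-2.239, -2.203, -0.001]
contact_force: [-0.1, -1.4, -0.4]
finger_gap: 0.0278
t 5.77 [0.5583 0.1354 0.1649] along 0.0237 behind 0.1985 F [-0.0945 -1.4401 -0.383 ] gap 0.027811655509600814
toolx.nx,ed 0.9999851898171919 -0.005592918229840458 tooly [ 0.9999 -0.0159  0.0003]
wrist 0.85 [554. 133.  62.  61.] [0.7605 0.1829 0.0207] along 0.22490896797134233 behind 0.2503028085957773
wrist 0.85 [ 24. 179.  51.  58.] [0.345  0.1548 0.0201] along -0.18992144514578446 behind 0.21325324247893915
wrist 0.73 [288. 293.  71.  49.] [0.5599 0.1063 0.1184] along 0.025998664384446247 behind 0.16942085037755356
wrist 0.58 [ 45. 299.  41.  37.] [0.3417 0.0617 0.02  ] along -0.19123383984114053 behind 0.12009761746262067
top 0.93 [366. 283.  31.  34.] [0.4742 0.0794 0.121 ] along -0.059118022522656286 behind 0.14070740002878432
top 0.86 [482. 200.  27.  26.] [ 0.6135 -0.1165  0.033 ] along 0.08434315141262391 behind -0.052159312756495664
top 0.72 [301. 110.  21.  18.] [0.778  0.1808 0.0205] along 0.2424315213027261 behind 0.24861169097512872
top 0.62 [381. 371.  29.  28.] [0.3399 0.0509 0.0206] along -0.192802482092716 behind 0.1092363141949938
top 0.62 [319. 372.  32.  31.] [0.338  0.1463 0.0198] along -0.1967451126697592 behind 0.20466582796166133
top 0.61 [382. 231.   9.  25.] [0.5554 0.0711 0.1175] along 0.02226971001430283 behind 0.13415208181063853
```

Cake A lies flat in the tray (top at z 0.033). Next: descend behind the middle cake.

```bash
python3 -m crank '[[0,0.1,0,0,0.3],[0,0.1,2,0,0.3],[0,0.1,4,0,0.3],[0,0.1,5.3,0,0.3],[0,0.1,5.8,0,0.3],[0,0.1,5.8,0,0.3],[0,0.1,5.8,0,0.3]]' && python3 st.py
```

```text
time: 6.55
eef_pos: [0.5606, 0.1311, 0.1069]
eef_rot: [2.246, 2.196, 0.0]
contact_force: [0.9, -0.1, -0.4]
finger_gap: 0.0282
t 6.55 [0.5606 0.1311 0.1069] along 0.0261 behind 0.1942 F [ 0.8758 -0.1279 -0.4176] gap 0.02820045874097795
toolx.nx,ed 1.0000008225641386 0.0008109804408354703 tooly [ 0.9998 -0.0223  0.0002]
```

```bash
python3 -m crank '[[-1,0,0.1,0,0.3],[-2,0,0.1,0,0.3],[-3,0,0.1,0,0.3],[-4,0,0.1,0,0.3],[-5,0,0.1,0,0.3],[-6,0,0.1,0,0.3],[-7,0,0.1,0,0.3],[-8,0,0.1,0,0.3],[-9,0,0.1,0,0.3],[-10,0,0.1,0,0.3],[-11,0,0.1,0,0.3],[-12,0,0.1,0,0.3],[-13,0,0.1,0,0.3],[-14,0,0.1,0,0.3],[-15,0,0.1,0,0.3],[-16,0,0.1,0,0.3],[-17,0,0.1,0,0.3],[-18,0,0.1,0,0.3],[-19,0,0.1,0,0.3],[-20,0,0.1,0,0.3]]' && python3 -m crank '[[-0.7,0,0,0,0.3],[-0.7,0,0,0,0.3],[-0.7,0,0,0,0.3]]' && python3 st.py
```

```text
time: 8.22
eef_pos: [0.5558, -0.0692, 0.1056]
eef_rot: [-2.245, -2.198, 0.0]
contact_force: [0.4, -0.3, 0.7]
finger_gap: 0.0277
time: 8.47
eef_pos: [0.5557, -0.0754, 0.1056]
eef_rot: [-2.246, -2.197, -0.0]
contact_force: [0.8, 0.5, 0.2]
finger_gap: 0.0279
t 8.47 [ 0.5557 -0.0754  0.1056] along 0.0256 behind -0.0124 F [0.7865 0.4822 0.1733] gap 0.027869005706250134
toolx.nx,ed 1.0000009971412294 0.0005091584741188529 tooly [ 0.9998 -0.022  -0.0001]
```

```bash
python3 -m crank '[[0,0,-4,0,0.3],[0,0,-6,0,0.3],[4,-2,-6,0,0.3],[8,-4,-6,0,0.3],[12,-6,-6,0,0.3],[16,-8.1,-6,0,0.3],[18.5,-8.1,-6,0,0.3],[19.6,-8.1,-6,0,0.3],[19.6,-8.1,-6,0,0.3],[19.6,-8.1,-6,0,0.3]]' && python3 st.py
python3 - <<'E'
from st import *
for n in ('wrist','top'):
  p=shot(n); save(p,n+'4.png')
  for d in manip.spot_in(p,'cake1'):
    l,t,w,h=d['rect']; q=atd(p,t+h/2,l+w/2); print(n,d['score'],np.round(d['rect']),q,'along',(q[:2]-O)@ed,'behind',(q[:2]-O)@nx)
E
```

```text
time: 9.3
eef_pos: [0.479, 0.1231, 0.1658]
eef_rot: [2.241, 2.2, 0.0]
contact_force: [-0.3, -0.7, 0.4]
finger_gap: 0.0276
t 9.30 [0.479  0.1231 0.1658] along -0.0553 behind 0.1844 F [-0.2754 -0.6879  0.3503] gap 0.027646942024248167
toolx.nx,ed 0.9999960535996467 -0.0031538559809693688 tooly [ 0.9998 -0.0183  0.0006]
wrist 0.83 [284. 283.  73.  60.] [0.4788 0.0961 0.1193] along -0.05493879703581102 behind 0.15744818971874067
wrist 0.66 [113. 165.  63.  58.] [0.3449 0.152  0.0209] along -0.19001574171049107 behind 0.21048513642215924
wrist 0.6 [132. 284.  54.  16.] [0.3447 0.07   0.0145] along -0.18842291793149166 behind 0.1284361829944486
top 0.82 [484. 197.  26.  28.] [ 0.616  -0.1196  0.0315] along 0.0869401845634861 behind -0.055244696221007444
top 0.8 [321. 373.  29.  28.] [0.3377 0.1461 0.0205] along -0.19705637094876113 behind 0.20443190016826512
top 0.72 [382. 370.  27.  32.] [0.3385 0.0499 0.0196] along -0.19420406861644413 behind 0.1082261056366719
top 0.6 [489. 219.  26.  31.] [ 0.5771 -0.1239  0.0417] along 0.048084996009246345 behind -0.06036216342243816
top 0.58 [298. 112.  30.  27.] [0.766  0.1788 0.0198] along 0.23040697348034556 behind 0.24635476534446288
```

View pics/top4.png

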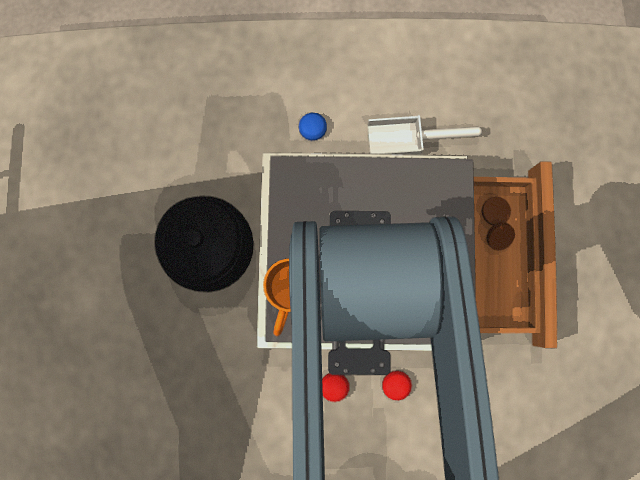

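Two cakes are in the tray at (210,496) and (236,501); the second leans slightly on the first, which is within limits. The scoop, pot and mug are unmoved. Now the third.

```bash
python3 -m crank '[[0,0,0,0,0.3],[0,0,2,0,0.3],[0,0,4,0,0.3],[0,0,5.3,0,0.3],[0,0,5.9,0,0.3],[0,0,5.9,0,0.3],[0,0,5.9,0,0.3]]' && python3 st.py
```

```text
time: 10.08
eef_pos: [0.4792, 0.1222, 0.1068]
eef_rot: [-2.246, -2.197, 0.0]
contact_force: [1.1, -0.5, -0.2]
finger_gap: 0.028
t 10.08 [0.4792 0.1222 0.1068] along -0.0551 behind 0.1835 F [ 1.0683 -0.5325 -0.2377] gap 0.027950672368510284
toolx.nx,ed 1.0000010922993585 0.0003436877675090947 tooly [ 0.9998 -0.0218 -0.0002]
```

```bash
python3 -m crank '[[-1,0,0,0,0.3],[-2,0,0,0,0.3],[-3,0,0,0,0.3],[-4,0,0,0,0.3],[-5,0,0,0,0.3],[-6,0,0,0,0.3],[-7,0,0,0,0.3],[-8,0,0,0,0.3],[-9,0,0,0,0.3],[-10,0,0,0,0.3],[-11,0,0,0,0.3],[-12,0,0,0,0.3],[-13,0,0,0,0.3],[-14,0,0,0,0.3],[-15,0,0,0,0.3],[-16,0,0,0,0.3],[-17,0,0,0,0.3],[-18,0,0,0,0.3],[-19,0,0,0,0.3],[-19.8,0,0,0,0.3]]' && python3 -m crank '[[0,0,-3,0,0.3],[0,0,-6,0,0.3],[0,0,-8,0,0.3],[0,0,-8,0,0.3]]' && python3 st.py
```

```text
time: 11.75
eef_pos: [0.4747, -0.0766, 0.1066]
eef_rot: [2.245, 2.198, -0.0]
contact_force: [-0.2, -0.3, -0.1]
finger_gap: 0.028
time: 12.08
eef_pos: [0.4773, -0.0768, 0.191]
eef_rot: [2.239, 2.193, 0.005]
contact_force: [0.3, 0.3, 1.5]
finger_gap: 0.0275
t 12.08 [ 0.4773 -0.0768  0.191 ] along -0.0527 behind -0.0155 F [0.3398 0.3287 1.4829] gap 0.02749347035272604
toolx.nx,ed 0.9999969491956333 -0.0003860128523267806 tooly [ 0.9997 -0.0211  0.0075]
```

```bash
python3 -m crank '[[-4,1.5,0,0,0.3],[-8,3,0,0,0.3],[-12,5,0,0,0.3],[-16,6.9,0,0,0.3],[-18.5,6.9,0,0,0.3],[-18.5,6.9,0,0,0.3],[-18.5,6.9,0,0,0.3]]' && python3 st.py
python3 - <<'E'
from st import *
p=shot('wrist'); save(p,'w5.png')
for n in ('scene','top'):
  p=shot(n); save(p,n+'5.png')
  for d in manip.spot_in(p,'cake1'):
    l,t,w,h=d['rect']; q=atd(p,t+h/2,l+w/2); print(n,d['score'],np.round(d['rect']),q,'along',(q[:2]-O)@ed,'behind',(q[:2]-O)@nx)
E
```

```text
time: 12.67
eef_pos: [0.5391, -0.2633, 0.1849]
eef_rot: [-2.246, -2.193, 0.0]
contact_force: [0.1, 0.1, 0.1]
finger_gap: 0.028
t 12.67 [ 0.5391 -0.2633  0.1849] along 0.0131 behind -0.2006 F [0.0611 0.0748 0.0839] gap 0.027995216052462357
toolx.nx,ed 0.9999972261073101 0.0023548591412905482 tooly [ 0.9997 -0.0239 -0.002 ]
scene 0.95 [182. 310.  30.  23.] [ 0.6268 -0.1134  0.0318] along 0.09760017569392045 behind -0.04881483686973043
scene 0.94 [359. 341.  27.  24.] [0.7784 0.1807 0.0209] along 0.24280149121490685 behind 0.2484478325803859
scene 0.91 [177. 292.  27.  14.] [ 0.584  -0.1157  0.044 ] along 0.05481864945308462 behind -0.05200115524970017
scene 0.6 [180. 260.  23.  19.] [ 0.5191 -0.1039  0.0352] along -0.010323515442965118 behind -0.04160604841983768
scene 0.46 [240. 175.  17.  17.] [0.3347 0.0509 0.0189] along -0.19798278358365684 behind 0.10916280903513466
scene 0.46 [282. 170.  20.  13.] [0.3437 0.1484 0.018 ] along -0.191055065140584 behind 0.2068664050656761
scene 0.21 [136. 221.  91. 151.] [ 0.5697 -0.1327  0.0354] along 0.04086324318644168 behind -0.06933897406481315
top 0.87 [485. 222.  27.  25.] [ 0.5759 -0.1185  0.0414] along 0.04677826458858003 behind -0.054967183640320834
top 0.77 [479. 197.  32.  31.] [ 0.6141 -0.1163  0.0326] along 0.08497738813708917 behind -0.05194498757307732
top 0.69 [382. 369.  26.  31.] [0.3412 0.0515 0.0199] along -0.19154683155348876 behind 0.10987996343234589
top 0.69 [298. 113.  29.  28.] [0.7633 0.1803 0.0204] along 0.22776688513481044 behind 0.24772179707436398
top 0.65 [318. 370.  34.  30.] [0.3417 0.1478 0.0196] along -0.19306499814629993 behind 0.20621386252253984
top 0.62 [479. 254.  31.  34.] [ 0.5191 -0.1098  0.0359] along -0.010161145998790816 behind -0.047526668791134825
```

View pics/w5.png

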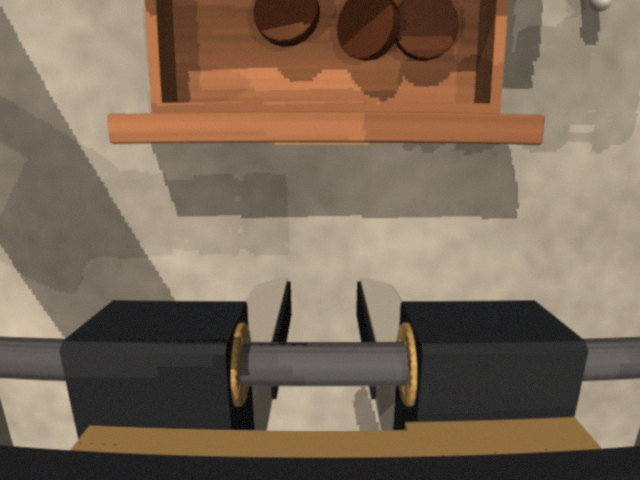

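All three cakes are in the tray, at (15,285), (28,368) and (28,427), with tops at or below 44 mm, under the 65 mm roof. I lower in front of the panel, then push.

```bash
python3 -m crank '[[0,0.3,4,0,0.3],[0,0.3,8,0,0.3],[0,0.3,11,0,0.3],[0,0.3,13,0,0.3],[0,0.3,14,0,0.3],[0,0.3,14,0,0.3],[0,0.3,14,0,0.3]]' && python3 st.py
```

```text
time: 13.5
eef_pos: [0.5433, -0.2614, 0.0474]
eef_rot: [2.243, 2.199, 0.0]
contact_force: [0.1, 1.2, 0.6]
finger_gap: 0.0278
t 13.50 [ 0.5433 -0.2614  0.0474] along 0.0172 behind -0.1986 F [0.1027 1.214  0.5622] gap 0.027833782050160485
toolx.nx,ed 1.000000106280874 -0.0014187064811044341 tooly [ 0.9998 -0.0201  0.0005]
```

```bash
python3 -m crank '[[1.5,0,0,0,0.3],[3,0,0,0,0.3],[4,0,0,0,0.3],[4.7,0,0,0,0.3],[5.4,0,0,0,0.3],[6.1,0,0,0,0.3],[6.8,0,0,0,0.3],[7.5,0,0,0,0.3],[8.2,0,0,0,0.3],[8.9,0,0,0,0.3],[9.6,0,0,0,0.3],[10.3,0,0,0,0.3],[11,0,0,0,0.3],[11.7,0,0,0,0.3],[12.4,0,0,0,0.3],[13.1,0,0,0,0.3],[13.8,0,0,0,0.3],[14.5,0,0,0,0.3],[15,0,0,0,0.3],[15.5,0,0,0,0.3]]' && python3 st.py
```

```text
time: 15.17
eef_pos: [0.5458, -0.1061, 0.0465]
eef_rot: [-2.244, -2.198, 0.0]
contact_force: [2.4, -2.1, 0.5]
finger_gap: 0.0282
t 15.17 [ 0.5458 -0.1061  0.0465] along 0.0165 behind -0.0433 F [ 2.4455 -2.1137  0.4761] gap 0.02818589485910318
toolx.nx,ed 1.0000008202283872 -0.0008015039288792785 tooly [ 0.9998 -0.0207 -0.0005]
```

```bash
python3 -m crank '[[0.4,0,0,0,0.3],[0.8,0,0,0,0.3],[1.2,0,0,0,0.3],[1.5,0,0,0,0.3],[1.7,0,0,0,0.3],[1.7,0,0,0,0.3]]' && python3 st.py
```

```text
time: 15.67
eef_pos: [0.5459, -0.0891, 0.0464]
eef_rot: [-2.243, -2.197, 0.0]
contact_force: [-0.1, -0.3, 0.6]
finger_gap: 0.0278
t 15.67 [ 0.5459 -0.0891  0.0464] along 0.0162 behind -0.0262 F [-0.1141 -0.3254  0.567 ] gap 0.027774047524946402
toolx.nx,ed 1.0000005089469124 -0.0008180551523219949 tooly [ 0.9998 -0.0207 -0.0011]
```

```bash
python3 -m crank '[[0.1,0,0,0,0.3],[0.2,0,0,0,0.3],[0.3,0,0,0,0.3],[0.3,0,0,0,0.3]]' && python3 st.py
```

```text
time: 16.0
eef_pos: [0.5459, -0.0871, 0.0464]
eef_rot: [-2.244, -2.198, 0.002]
contact_force: [-2.0, -4.2, 0.2]
finger_gap: 0.0276
t 16.00 [ 0.5459 -0.0871  0.0464] along 0.0161 behind -0.0242 F [-2.0049 -4.2424  0.2111] gap 0.02761455131743954
toolx.nx,ed 1.000000982868124 -0.0004900116016466765 tooly [ 0.9998 -0.021  -0.0012]
```

Probably within a millimetre or two of home. I push until it meets the stop.

```bash
python3 -m crank '[[0.1,0,0,0,0.3],[0.2,0,0,0,0.3],[0.2,0,0,0,0.3]]' && python3 st.py && python3 -m crank '[[0.1,0,0,0,0.3],[0.1,0,0,0,0.3],[0.1,0,0,0,0.3]]' && python3 st.py
```

```text
time: 16.25
eef_pos: [0.5459, -0.087, 0.0465]
eef_rot: [2.244, 2.197, -0.005]
contact_force: [-3.4, -11.4, -2.1]
finger_gap: 0.0274
t 16.25 [ 0.5459 -0.087   0.0465] along 0.0161 behind -0.0241 F [ -3.4015 -11.3738  -2.0603] gap 0.027398744503831646
toolx.nx,ed 0.9999961613555493 -0.0005933901647312148 tooly [ 0.9998 -0.0209 -0.0012]
time: 16.5
eef_pos: [0.5459, -0.087, 0.0465]
eef_rot: [2.243, 2.196, -0.006]
contact_force: [-2.2, -13.7, -2.1]
finger_gap: 0.0276
t 16.50 [ 0.5459 -0.087   0.0465] along 0.0161 behind -0.0241 F [ -2.2069 -13.7179  -2.0578] gap 0.027595908294334854
toolx.nx,ed 0.9999921403710036 -0.0003635351213485827 tooly [ 0.9998 -0.0211 -0.0012]
```

The TCP has stopped at the expected spot (−24 mm) while the force rises to 14 N, so the tray is home. I back off and check.

```bash
python3 -m crank '[[-1,0,0,0,0.3],[-4,0,0,0,0.3],[-8,0,0,0,0.3],[-12,0,0,0,0.3],[-12,0,-4,0,0.3],[-14,0,-8,0,0.3],[-16,0,-12,0,0.3],[-16,0,-12,0,0.3],[-16,0,-12,0,0.3],[-16,0,-12,0,0.3]]' && python3 st.py
python3 - <<'E'
from st import *
p=shot('wrist'); save(p,'w6.png')
p=shot('top'); a=p['img']; cv2.imwrite('pics/top6.png',a[60:420,130:620,::-1])
for q in ('tray_front','scoop','mug','pot'):
  for d in manip.spot_point(p,q)[:1]: print(q,d['score'],d['pixel'],atd(p,*d['pixel']))
for row in (200,250,300):
  r=p['range_z'][row,470:560]; z=[atd(p,row,c) for c in range(470,520)]
  top=[w for w in z if .055<w[2]<.08]
  print(row,'panel behind range',[((w[:2]-O)@nx) for w in (top[0],top[-1])] if top else None)
E
```

```text
time: 17.33
eef_pos: [0.5428, -0.2432, 0.1661]
eef_rot: [-2.244, -2.197, -0.001]
contact_force: [-0.8, 0.2, -0.6]
finger_gap: 0.0277
t 17.33 [ 0.5428 -0.2432  0.1661] along 0.0164 behind -0.1804 F [-0.7794  0.2241 -0.6093] gap 0.02766449776385154
toolx.nx,ed 1.0000002708898077 -7.343845735985813e-05 tooly [ 0.9998 -0.0214 -0.0002]
tray_front 0.79 [254.0, 479.5] [ 0.5431 -0.0785  0.0673]
scoop 0.6 [138.3, 416.0] [0.7475 0.0046 0.0039]
mug 0.8 [286.7, 293.4] [0.4948 0.2072 0.1062]
pot 0.9 [248.9, 211.0] [0.5495 0.3259 0.1239]
200 panel behind range [np.float64(-0.00853282840290472), np.float64(-0.015464484679970898)]
250 panel behind range [np.float64(-0.008062274346170989), np.float64(-0.014871926792170302)]
300 panel behind range [np.float64(-0.008457846585350162), np.float64(-0.015516666392153685)]
```

View pics/top6.png

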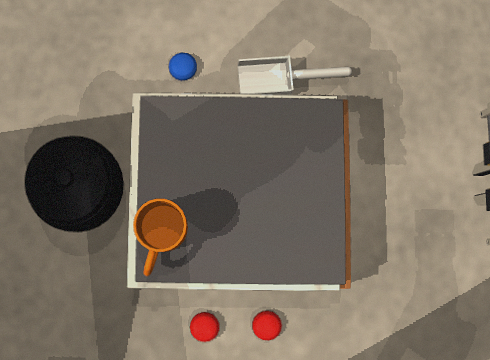

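The tray is shut: the panel is a thin strip at crop column ~348, its outer face 15.5 mm ahead of the slab edge against 16 mm expected. The slab has no cakes on it, and the mug, scoop and pot are in place.

```bash
python3 -c "
from cell import manip
print(manip.close_job())"
```

```text
the job is handed in; nothing more can be done
None
```

I swept the three brown cakes one at a time over the slab's front edge into the tray, then pushed the tray home and handed the job in at about 17.4 s. The hand-in gave no verdict.

- **Cakes in the tray:** before I pushed the tray, the top and scene cameras showed all three inside it. Their tops were at most 44 mm above the worktop, and one was leaning on its neighbour. Once the tray was shut they could not be seen, so their final position is inferred.
- **Tray home:** the arm stopped at the expected spot while the push force rose to about 14 N. The panel's outer face measured 15.5 mm in front of the slab edge, against 16 mm expected.
- **Left alone:** the mug and scoop were within about 3 mm of where they first measured. The pot wasn't detected at the start, so I could only compare it by eye, and it looked unmoved.
- **Robot clear:** the arm had backed off about 16 cm from the panel and was touching nothing.

No check failed. The cameras disagreed on cake positions by only 2–4 mm.

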